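# Index the bench lathe spindle to zero and lock it

### The arm

A 6-joint arm with a two-finger parallel gripper is mounted at the origin on the work surface. World frame = base frame: x ahead of the robot, y to its left, z up, the work surface at z = 0. Lengths are in m, angles in rad, forces in N, time in s.
With the tool pointing down it reaches from about 0.3 to 0.75 m from the base axis. Payload 8.5 kg.
Tool frame: the origin (TCP) lies midway between the tips of the shut fingers; the grasp point (between the pads) lies 19 mm behind it; z points along the fingers, y is the line along which they close (so a half turn about z gives the same grasp; the last joint's range is limited). The gripper opens to 85 mm and grips with 20 to 120 N. Pads are 22 mm wide; open, the fingers measure 114 mm over their backs; the gripper's body (76 mm by 85 mm) begins 54 mm behind the grasp point. The pads swing forward as they close: fully open they stand 13 mm farther back than shut.
Start: joints at [-1.349, 0.381, 1.297, -0, 1.464, -0.215], TCP at [0.233, -0.498, 0.231] pointing down, gripper open.
Joint ranges: [-3.11, 3.11], [-0.89, 2.33], [0.22, 2.48], [-1.42, 4.56], [0.17, 2.85], [-2.88, 2.88]. Speed limits (rad/s): [2.39, 2.39, 3.14, 3.14, 3.14, 3.14].

### API

Orientations are given as a unit quaternion [x, y, z, w].
In Python, from station import ctrl gives the robot as it stands.
- The arm moves only by the tool carry_out, never from a script. Its argument "increments" is one flat list of numbers, 5 for each row, row after row: the opening, from 0 (shut) to 1 (fully open), then the shift along the world's x, y, z in units of 0.075 m (1.0 is 0.075 m), then the turn about the world's z in units of 8 degrees (1.0 is 8 degrees). In form: [claw, dx, dy, dz, twist, claw, dx, dy, dz, twist, ...]. A call has 1 to 8 rows; each row shifts and turns the commanded pose from where the row before left it; what a row does not reach is not made up. A row lasts 1/8 s, in which the tool goes at most 62.5 mm and 10.7 degrees, less where a joint would pass 70% of its speed; a pose out of reach is approached as far as the arm can. A call with a number of a shift or a turn outside -1 to 1 is refused whole. A call with a gripper value outside its range is refused whole. The fingers move at their own pace and stop on an object; "squeeze" is the grip in N (left out, the last holds). Time passes only in rows, so rows that do not move let the fingers close. It gives the time, the measured TCP pose, the force, the opening and the grip force at its end, in the units of the state.
- ctrl.get_state(): the state, without advancing time (a new reading comes with each control period).
- ctrl.grab_frame(name): name is "scene" or "side" or "wrist"; returns a dict with "img" (420x560x3 uint8, red, green, blue), "fx", "fy", "cx", "cy" (pixels), "dist" ([k1, k2, p1, p2, k3] as OpenCV has them; the pictures are not rectified), "rvec" (rotation vector, rad) and "tvec" (3), from world to camera coordinates, as OpenCV has them; the wrist camera has in their place "mount" (4x4, takes a point from camera to tool coordinates, whose origin is the TCP and whose axes are the flange's). Camera axes: x right, y down, z forward; pixel columns grow to the right and rows downward; lengths in m; the calibration is good to about 2 mm. A picture is of the moment at which its call begins: read the wrist's pose just before it. There is no depth.
- ctrl.close_job(): hands the job in; it is judged then, once.
The state is a dict: "time_s": time; "q": joint angles; "joint_velocities": joint speeds; "joint_torque": joint torques, N m; "ee_pos": TCP position; "eef_rot": TCP orientation; "wrist_force": force on the tool from outside, world axes, zero at the start; "wrist_torque": the same for the moment, N m; "finger_gap": finger opening in m; "gripper_force": force on a finger pad.
Only numpy, scipy, OpenCV 4.12 (cv2) and the standard library are available. Lean on these libraries where they do the work, as an engineer would, in place of code of your own. Each camera call takes 0.05 s, during which the arm holds its last target. There are 200 camera calls.

### The job

The drive belt is off the small watchmaker's lathe, so its spindle spins freely: pressing only lightly with a fingertip on the rim of the black handwheel, turn it until the white zero mark is at the very top, beside the red-tipped pointer. Then push the red-headed index pin fully home into its notch, without forcing it, so that the spindle is locked there, and let go. Do not bump the lamp overhead, and leave the things lying around the lathe where they are.

Things in the scene. Friction and masses are not known exactly. Their poses are not given: they have to be found in the camera images.
- lathe: Grey watchmaker's lathe on an 18 mm board (x -90 to 150, y -460 to 60 mm), fixed, upright; only place and yaw vary. Origin on the bench below the handwheel's middle. Its axes: +y along the spindle out of the handwheel (left) end, +z up, -x towards the worker (the robot). Headstock from y -73 to -160, bed, tailstock and motor further on (-y, +x), all below z 160 mm.
- lamp: Cream bar lamp over the lathe, fixed to it; origin and axes as lathe. Head: x -48 to 62, y -240 to 80, z 297 to 319 mm (arm up to z 342), hanging over handwheel and pin: no room for a gripper from straight above, so come from the worker's side (-x) with the tool leaning 30 to 50 degrees. Post behind, at x 125, y -240 mm.
- axis_point (a point): Centre of the handwheel, on the spindle axis, 135 mm above the bench; axes as lathe. A smooth black disc of radius 50 mm, rim y -14 to 14 mm. It turns both ways without limit, nearly freely (drag 0.12 N at the rim, inertia 0.0006 kg m2): it follows a fingertip pressed on the rim with a few newtons, and coasts if released moving. A push or knock over 60 N would hurt the bearings.
- zero_mark (a point): Middle of the white zero mark on the handwheel's rim surface, 50 mm from the spindle axis: a white line 5 mm wide across the rim and down the outer (+y) face; the other 11 graduations are thin, short, grey. It turns with the wheel; its z axis points straight out from the spindle axis (vertical when the mark is at the top). At the start it is 50 degrees or more from the top.
- pointer (a point): Red-tipped end of the fixed steel pointer, beside the rim at the very top of the wheel (x 0, y -18, z 189 mm in the lathe's axes). The pointer is a bar 8 mm wide and 4 mm thick reaching back from there to the headstock at y -80 mm.
- index_pin (a joint): Travel of the index pin, m: 0 fully out, 0.005 when its wedge nose rests on a tooth (not locked), about 0.0095 home in a notch. Friction (about 3 N) keeps it where it is left. It enters a steel ring (radius 38 mm) on the spindle with 12 notches 9 mm wide, one every 30 degrees; one faces it when the mark is at the top. The wedge pulls the wheel true from about 5 degrees off.
- pin_top (a point): Centre of the outer end of the index pin's red head (20 mm diameter, 14 mm high). Its z axis points outward along the pin, leaning 35 degrees from vertical towards the worker (-x of the lathe); the pin is pushed in along -z. At y -44 mm in the lathe's axes, 98 mm from the spindle axis when out.
- loupe_mid (a point): Bystander: black eye loupe, 37 mm across, 33 mm high, standing on the bench before the lathe; point half-way up.
- movement_mid (a point): Bystander: steel movement holder with a brass watch movement, 34 x 56 x 20 mm, on the bench before the lathe; point 10 mm up.
- screwdriver_mid (a point): Bystander: screwdriver 130 mm long, lying on the bench before the lathe; point in its middle on the underside.
- dish_mid (a point): Bystander: green glass parts dish, 56 mm across, 22 mm high, on the bench off the handwheel's outer end; point half-way up.

How it is judged:
By the outcome, as a careful person would: the job done as asked, in the order asked, and still so for the second after the job is handed in, with the robot touching nothing.
It also fails if it takes over 67 s, if anything falls off the work surface, if the arm or the gripper's body presses on something with over 40 N, if the wrist force passes 120 N, or if a joint passes its speed limit or range.

## Working session

There is one attempt and no reset: what is moved stays moved. The work goes in short steps, Python scripts to look and compute and a tool call to move; the robot and the scene stay as the last step left them, time stands still between calls to the robot, and variables do not carry over. Pictures are saved under pics/ and viewed, at most 10 in all, crops included, and the job is handed in when it is done.

Besides the shell and the picture viewer there is one more tool, called after "Request:" by a JSON object that holds its "name" and its "arguments", one argument or row to a line. carry_out: Moves the arm, as the interface text tells. Its arguments: {"type":"object","properties":{"increments":{"type":"array","items":{"type":"number"}},"squeeze":{"type":"number"}},"required":["increments"]}

```bash
mkdir -p pics; python3 - <<'E'
from station import ctrl
import cv2,numpy as np
s=ctrl.get_state();print(s)
for n in("scene","side"):
    f=ctrl.grab_frame(n);cv2.imwrite(f"pics/{n}0.png",cv2.resize(f["img"][:,:,::-1],(784,588),interpolation=cv2.INTER_CUBIC))
    np.save(n+".npy",f,allow_pickle=True)
    print({k:v for k,v in f.items() if k!="img"})
E
```

```text
{'time_s': 0.0, 'q': array([-1.34929574e+00,  3.81202163e-01,  1.29826191e+00, -8.79883757e-06,
        1.46358584e+00, -2.15300866e-01]), 'joint_velocities': array([ 0.00155328, -0.00148674, -0.00113095, -0.00099382, -0.00081712,
        0.00054883]), 'joint_torque': array([-2.21342598e-03, -4.48466206e+01, -2.31277370e+01, -3.88190465e-04,
        4.84126154e-03,  1.22002913e-05]), 'ee_pos': array([ 0.23260396, -0.49807247,  0.23070808]), 'eef_rot': array([ 9.76244848e-01,  2.16669025e-01, -6.63244582e-06, -7.28613813e-04]), 'wrist_force': array([ 0.3564578 ,  0.17430504, -0.20230456]), 'wrist_torque': array([-0.0107238 ,  0.00894108, -0.00757611]), 'gripper_force': 0.0, 'finger_gap': 0.08528532083151706}
{'fx': 445.19665583925246, 'fy': 445.19665583925246, 'cx': 273.2279458492362, 'cy': 213.0822424509966, 'dist': array([-0.06862375,  0.        ,  0.        ,  0.        ,  0.        ]), 'rvec': array([ 0.18013078, -3.09312026,  0.4692865 ]), 'tvec': array([0.57957186, 0.0403797 , 1.02532419])}
{'fx': 542.2726465803742, 'fy': 542.2726465803742, 'cx': 274.12889752075694, 'cy': 210.46609485391485, 'dist': array([0.03068197, 0.        , 0.        , 0.        , 0.        ]), 'rvec': array([ 0.74393279, -2.38327622,  1.37650634]), 'tvec': array([0.48213698, 0.24962842, 0.81368351])}
```

View pics/scene0.png

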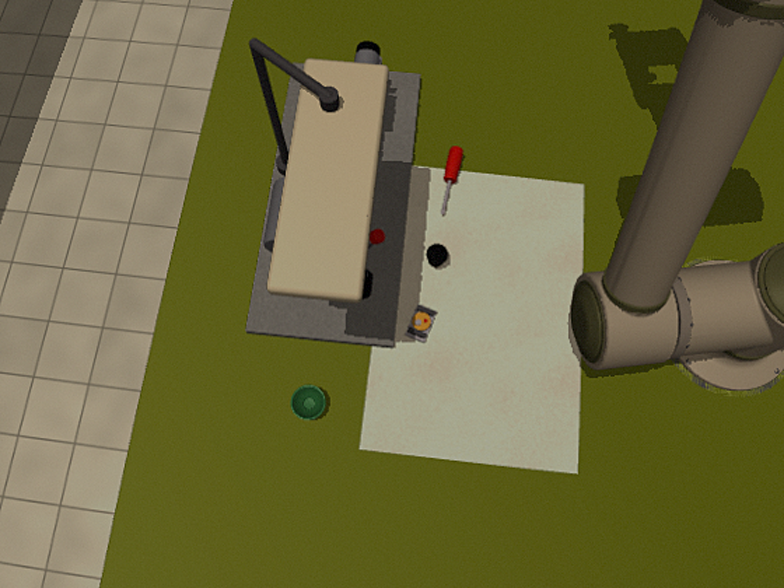

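View pics/side0.png

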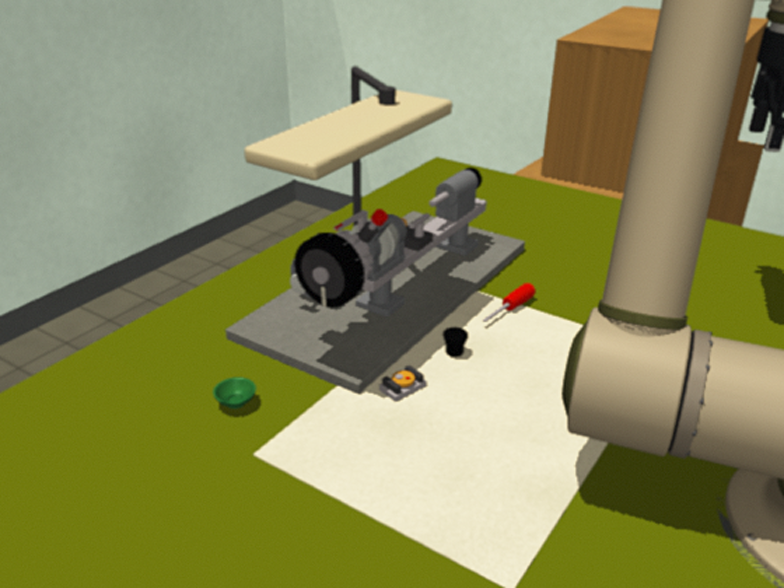

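Scene: board corners are at about (396,346), (247,331) and (420,73), and the pin head is at (377,237). Side: the wheel hub is at about (321,274), with the white mark near the bottom at (324,296). I'll fit the lathe pose from these.

```bash
cat > h.py <<'E'
import numpy as np,cv2
from scipy.optimize import least_squares
F={n:np.load(n+".npy",allow_pickle=True).item() for n in("scene","side")}
def proj(f,P):
    K=np.array([[f["fx"],0,f["cx"]],[0,f["fy"],f["cy"]],[0,0,1]])
    return cv2.projectPoints(np.float64(P).reshape(-1,1,3),f["rvec"],f["tvec"],K,f["dist"])[0][:,0]
def L2W(p,P):
    c,s=np.cos(p[2]),np.sin(p[2]);P=np.atleast_2d(P)/1000.
    return np.c_[c*P[:,0]-s*P[:,1]+p[0],s*P[:,0]+c*P[:,1]+p[1],P[:,2]]
PIN=[-53,-44,210]
obs={"scene":[([-90,60,18],(396,344)),([150,60,18],(247,330)),([-90,-460,18],(420,73)),([-48,80,316],(362,298)),([62,80,316],(268,291)),([-48,-240,316],(387,65)),(PIN,(377,237))],
"side":[([-90,60,18],(360,382)),([150,60,18],(229,331)),([-90,-460,18],(523,240)),(PIN,(380,217)),([0,40,135],(321,274))]}
E
python3 - <<'E'
from h import *
def res(p):
    return np.concatenate([(proj(F[n],L2W(p,[a for a,_ in o]))*1.4-np.array([b for _,b in o])).ravel() for n,o in obs.items()])
best=min((least_squares(res,[.55,-.1,y],loss="soft_l1") for y in(-3,-1.5,0,1.5)),key=lambda r:r.cost)
p=best.x;print(p,np.degrees(p[2]));print(res(p).reshape(-1,2).round(1));np.save("p.npy",p)
for k,P in dict(axis=[0,0,135],front=[-50,0,135],pin=[-56.2,-44,215.3],post=[125,-240,300]).items():print(k,L2W(p,P).round(4))
for a in range(0,360,10):pass
f=F["side"]["img"];c=(proj(F["side"],L2W(p,[0,14,135])))[0];u,v=int(c[0]),int(c[1])
o=[cv2.resize(f[v-40:v+40,u-40:u+60][:,:,::-1],(800,640),interpolation=cv2.INTER_CUBIC)[:600]]
im=o[0].copy()
for a in range(0,360,30):
    q=proj(F["side"],L2W(p,[-50*np.sin(np.radians(a)),14,135+50*np.cos(np.radians(a))]))[0]
    x,y=(q-[u-40,v-40]+.5)*8;cv2.putText(im,str(a),(int(x),int(y)),0,.5,(0,255,255),1);cv2.circle(im,(int(x),int(y)),3,(0,255,0),-1)
cv2.imwrite("pics/crop1.png",im)
E
```

```text
[0.64218156 0.04762277 0.02405052] 1.3779931423950889
[[-0.6  0.4]
 [-0.8  0.6]
 [-1.  -1.9]
 [ 2.5  0.5]
 [-0.3 -1.2]
 [ 2.3 -2.5]
 [ 1.8 -2.4]
 [-0.3  2.7]
 [-4.7 -1.2]
 [ 0.1  0.1]
 [ 0.3  0.1]
 [-9.9  8.1]]
axis [[0.6422 0.0476 0.135 ]]
front [[0.5922 0.0464 0.135 ]]
pin [[0.5871 0.0023 0.2153]]
post [[ 0.7729 -0.1893  0.3   ]]
```

View pics/crop1.png

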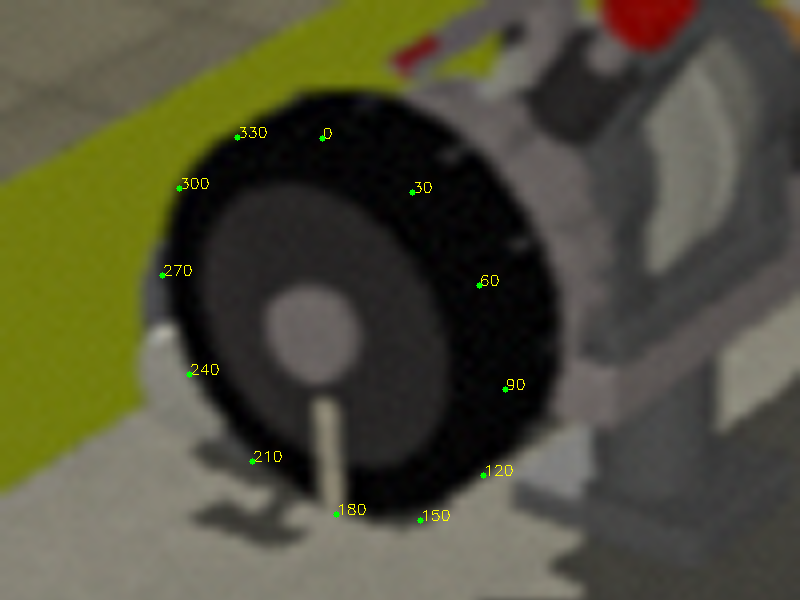

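The fit is good. The mark is about 181° from the top, at the bottom. The tool can't be tilted, so I'll stay vertical in front of the lamp with the gripper open. The outer back of the front finger will roll the rim.

Request:
{"name": "carry_out", "arguments": {
  "increments": [1, 0.24, 0.61, 0, 0.69, 1, 0.24, 0.61, 0, 0.69, 1, 0.24, 0.61, 0, 0.69, 1, 0.24, 0.61, 0, 0.69, 1, 0.24, 0.61, 0, 0.69, 1, 0.24, 0.61, 0, 0.69]
}}

```text
time_s: 0.85
ee_pos: [0.3409, -0.2223, 0.2312]
eef_rot: [0.873, 0.487, -0.0, -0.0]
wrist_force: [0.0, 1.0, -1.2]
finger_gap: 0.0852
gripper_force: 0.0
```

Request:
{"name": "carry_out", "arguments": {
  "increments": [1, 0.24, 0.61, 0, 0.69, 1, 0.24, 0.61, 0, 0.69, 1, 0.24, 0.61, 0, 0.69, 1, 0.24, 0.61, 0, 0.69, 1, 0.24, 0.61, 0, 0.69, 1, 0.24, 0.61, 0, 0.69, 1, 0, 0, 0, 0]
}}

```text
time_s: 1.72
ee_pos: [0.4489, 0.0531, 0.2309]
eef_rot: [0.697, 0.717, -0.0, -0.0]
wrist_force: [-0.0, -0.4, -0.2]
finger_gap: 0.0856
gripper_force: 0.0
```

Request:
{"name": "carry_out", "arguments": {
  "increments": [1, 0, 0, -0.65, 0, 1, 0, 0, -0.65, 0, 1, 0.2, 0, -0.65, 0, 1, 0.45, 0, 0, 0, 1, 0, 0, 0, 0]
}}

```text
time_s: 2.35
ee_pos: [0.4987, 0.0496, 0.0845]
eef_rot: [0.7, 0.714, -0.0, 0.0]
wrist_force: [-0.6, 0.4, -0.1]
finger_gap: 0.0856
gripper_force: 0.0
```

```bash
python3 - <<'E'
from h import *
from station import ctrl
f=ctrl.grab_frame("side");g=ctrl.grab_frame("wrist")
print(g["mount"],g["fx"])
a=cv2.resize(f["img"][60:330,130:500][:,:,::-1],(800,584),interpolation=cv2.INTER_CUBIC)
cv2.imwrite("pics/a1.png",a);cv2.imwrite("pics/w1.png",g["img"][:,:,::-1])
E
```

```text
[[-1.61020487e-03 -9.65987523e-01 -2.58583665e-01  6.53307441e-02]
 [ 9.99998690e-01 -1.51332075e-03 -5.73716819e-04 -1.52168163e-04]
 [ 1.62883264e-04 -2.58584250e-01  9.65988695e-01 -1.42616701e-01]
 [ 0.00000000e+00  0.00000000e+00  0.00000000e+00  1.00000000e+00]] 374.6657674474138
```

View pics/a1.png

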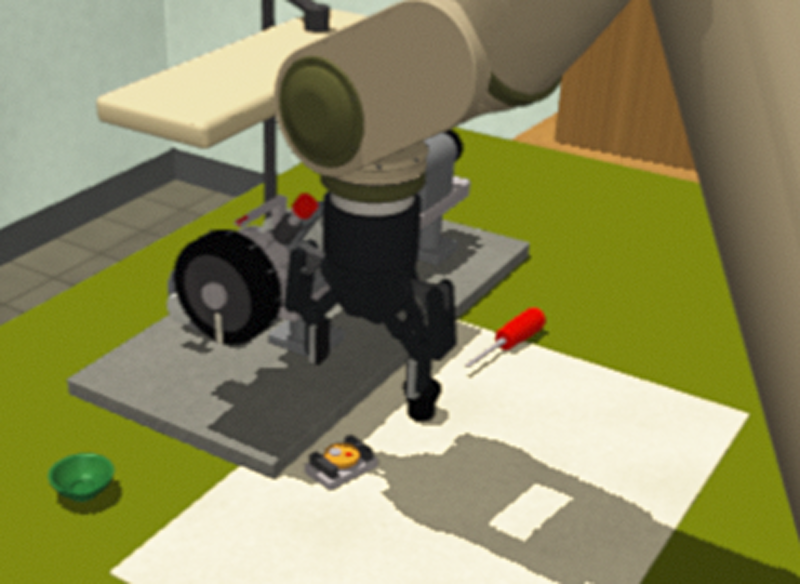

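The gripper hangs vertically. The finger tip is at (318,358), the knuckle bulges out at about (298,270), and the big wrist cylinder's end is at about (320,112). I'll measure these in the tool's plane.

```bash
cat > m.py <<'E'
from h import *
f=F["side"];y0=.0496
R=cv2.Rodrigues(f["rvec"])[0];C=-R.T@f["tvec"]
K=np.array([[f["fx"],0,f["cx"]],[0,f["fy"],f["cy"]],[0,0,1]])
def ray(u,v):
    n=cv2.undistortPoints(np.float64([[[u,v]]]),K,f["dist"])[0,0];return R.T@np.r_[n,1]
def hit(u,v,y):
    d=ray(u,v);return C+d*(y-C[1])/d[1]
E
python3 - <<'E'
from m import *
s=370/800;s2=270/584
print(C)
for k,(u,v,dy) in dict(tip=(318,360,.011),tipoutL=(308,358,.011),fingtop=(308,335,.011),knuckL=(289,300,.0),knTop=(290,250,0),bodyL=(323,230,.04),bodyR=(400,320,.04),flangeL=(325,180,.03),cylbot=(340,175,.06),cylL=(277,95,.06),cyltop=(320,55,.06),cylR=(363,125,.06)).items():
    print(k,[(hit(130+u*s,60+v*s2,y0+e)-[.4987,0,.0845]).round(3)[[0,2]] for e in (dy,dy+.03)])
E
```

```text
[0.07411782 0.75243096 0.62064923]
tip [array([0.039, 0.02 ]), array([0.019, 0.042])]
tipoutL [array([0.049, 0.018]), array([0.028, 0.041])]
fingtop [array([0.049, 0.041]), array([0.029, 0.062])]
knuckL [array([0.076, 0.06 ]), array([0.055, 0.081])]
knTop [array([0.075, 0.108]), array([0.054, 0.126])]
bodyL [array([0.016, 0.157]), array([-0.004,  0.174])]
bodyR [array([-0.054,  0.103]), array([-0.07 ,  0.122])]
flangeL [array([0.022, 0.193]), array([0.002, 0.208])]
cylbot [array([-0.011,  0.215]), array([-0.03,  0.23])]
cylL [array([0.043, 0.262]), array([0.021, 0.275])]
cyltop [array([0.007, 0.297]), array([-0.013,  0.308])]
cylR [array([-0.028,  0.256]), array([-0.047,  0.269])]
```

View pics/w1.png

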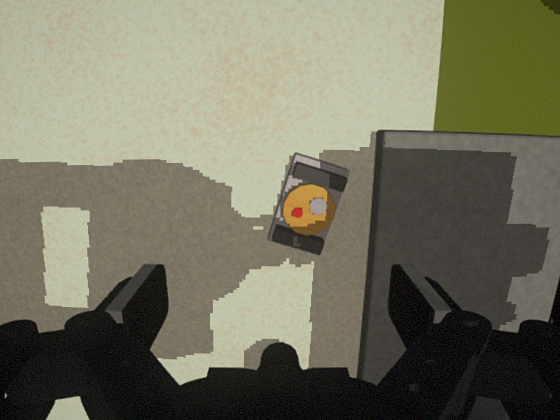

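The finger backs sit at about ±55 mm and the knuckles at about ±72 mm, 60 mm above the tips. The wrist cylinder's radius is about 45 mm, starting 215 mm up. The tip can work the rim from 0 to about 30° above horizontal and stay clear of everything. I'll raise it, then feel for contact.

Request:
{"name": "carry_out", "arguments": {
  "increments": [1, 0, 0, 0.54, 0, 1, 0.4, 0.05, 0, 0, 1, 0, 0, 0, 0]
}}

```text
time_s: 2.82
ee_pos: [0.5277, 0.0541, 0.1261]
eef_rot: [0.699, 0.715, 0.0, 0.001]
wrist_force: [0.0, -0.2, -0.2]
finger_gap: 0.0854
gripper_force: 0.0
```

Request:
{"name": "carry_out", "arguments": {
  "increments": [1, 0.03, 0, 0, 0, 1, 0, 0, 0, 0]
}}

```text
time_s: 3.08
ee_pos: [0.5289, 0.0543, 0.1254]
eef_rot: [0.699, 0.715, -0.0, -0.0]
wrist_force: [-0.2, -0.0, -1.4]
finger_gap: 0.0854
gripper_force: 0.0
```

Request:
{"name": "carry_out", "arguments": {
  "increments": [1, 0.03, 0, 0, 0, 1, 0.03, 0, 0, 0, 1, 0, 0, 0, 0]
}}

```text
time_s: 3.45
ee_pos: [0.5343, 0.0544, 0.1255]
eef_rot: [0.699, 0.715, -0.0, -0.0]
wrist_force: [-0.1, 0.7, 0.3]
finger_gap: 0.0853
gripper_force: 0.0
```

Request:
{"name": "carry_out", "arguments": {
  "increments": [1, 0.03, 0, 0, 0, 1, 0, 0, 0, 0]
}}

```text
time_s: 3.7
ee_pos: [0.5366, 0.0544, 0.1255]
eef_rot: [0.699, 0.715, -0.0, 0.0]
wrist_force: [-0.3, -0.4, 0.1]
finger_gap: 0.0853
gripper_force: 0.0
```

Request:
{"name": "carry_out", "arguments": {
  "increments": [1, 0.03, 0, 0, 0, 1, 0, 0, 0, 0]
}}

```text
time_s: 3.95
ee_pos: [0.5388, 0.0544, 0.1256]
eef_rot: [0.699, 0.715, 0.0, 0.0]
wrist_force: [0.3, -0.6, -0.3]
finger_gap: 0.0852
gripper_force: 0.0
```

Request:
{"name": "carry_out", "arguments": {
  "increments": [1, 0.03, 0, 0, 0, 1, 0, 0, 0, 0]
}}

```text
time_s: 4.2
ee_pos: [0.5411, 0.0544, 0.1256]
eef_rot: [0.699, 0.715, 0.0, 0.0]
wrist_force: [-0.0, 0.1, -0.8]
finger_gap: 0.0853
gripper_force: 0.0
```

```bash
python3 - <<'E'
from m import *
from station import ctrl
im=ctrl.grab_frame("side")["img"];p=np.load("p.npy")
a=cv2.resize(im[105:245,180:370][:,:,::-1],(800,590),interpolation=cv2.INTER_CUBIC)
cv2.imwrite("pics/a2.png",a)
E
```

```text
(no output)
```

View pics/a2.png

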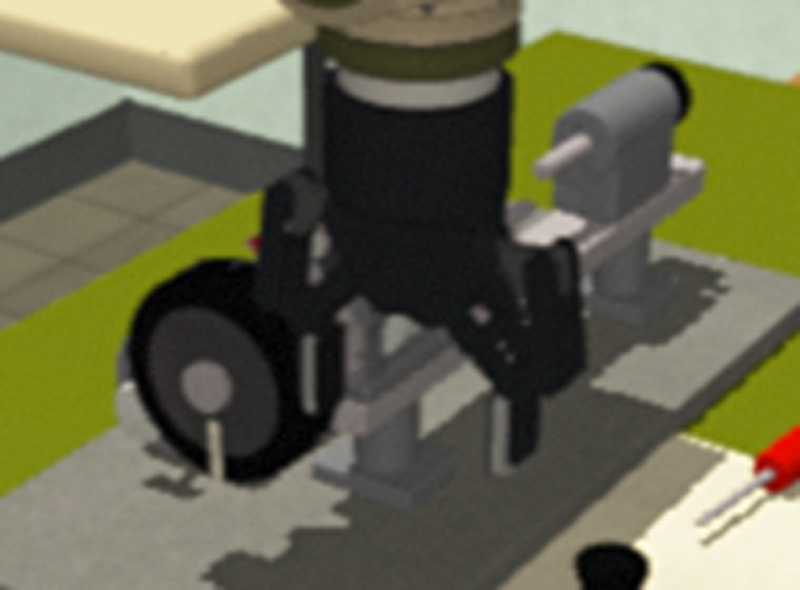

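Request:
{"name": "carry_out", "arguments": {
  "increments": [1, 0.02, 0, 0, 0, 1, 0, 0, 0, 0]
}}

```text
time_s: 4.5
ee_pos: [0.5416, 0.0545, 0.1254]
eef_rot: [0.699, 0.715, -0.001, -0.001]
wrist_force: [-4.2, 0.0, 1.2]
finger_gap: 0.0851
gripper_force: 2.5
```

Request:
{"name": "carry_out", "arguments": {
  "increments": [1, 0.02, 0, 0, 0, 1, 0, 0, 0, 0]
}}

```text
time_s: 4.75
ee_pos: [0.5416, 0.0545, 0.125]
eef_rot: [0.699, 0.715, -0.002, -0.002]
wrist_force: [-12.6, -2.1, 2.7]
finger_gap: 0.0855
gripper_force: 6.1
```

Contact found at tool x ≈ .5414, with about 5 N per mm of press. I'll make a first test stroke upward, following the rim.

Request:
{"name": "carry_out", "arguments": {
  "increments": [1, 0, 0, 0.11, 0, 1, 0.03, 0, 0.1, 0, 1, 0, 0, 0, 0]
}}

```text
time_s: 5.12
ee_pos: [0.547, 0.0543, 0.1422]
eef_rot: [0.699, 0.715, 0.001, 0.001]
wrist_force: [-0.2, -0.8, -0.6]
finger_gap: 0.0853
gripper_force: 0.0
```

```bash
cat > ang.py <<'E'
from m import *
from station import ctrl
p=np.load("p.npy")
def mark(cam="side"):
    fr=ctrl.grab_frame(cam);im=fr["img"].astype(float);A=np.arange(0,360,1.);s=[]
    for r in (28,32,36,40,44,48):
        q=proj(fr,L2W(p,np.c_[-r*np.sin(np.radians(A)),0*A+14.,135+r*np.cos(np.radians(A))]))
        s.append(cv2.remap(im.min(2).astype(np.float32),q[:,0].astype(np.float32)[None],q[:,1].astype(np.float32)[None],1)[0])
    s=np.median(s,0);i=s.argmax();w=np.arange(i-12,i+13)%360;d=np.clip(s[w]-.4*s[i],0,None)
    return A[i]+(d*np.arange(-12,13)).sum()/d.sum(),s[i],np.median(s),fr
if __name__=="__main__":
    a=mark();S=ctrl.get_state();print(np.round(a[:3],1),S["time_s"],S["ee_pos"],S["wrist_force"].round(1))
E
python3 ang.py
```

```text
[173.9 118.1  24.1] 5.175 [0.54662502 0.05436878 0.14165827] [-0.9  0.1  0.2]
```

Request:
{"name": "carry_out", "arguments": {
  "increments": [1, -0.135, 0, 0, 0, 1, 0, 0, -0.41, 0, 1, 0.081, 0, 0, 0, 1, 0, 0, 0, 0, 1, 0, 0, 0.107, 0, 1, 0.013, 0, 0.107, 0, 1, 0.031, 0, 0.107, 0, 1, 0, 0, 0, 0]
}}

```text
time_s: 6.18
ee_pos: [0.5455, 0.0546, 0.1353]
eef_rot: [0.699, 0.715, 0.0, 0.0]
wrist_force: [-3.8, 1.8, 1.9]
finger_gap: 0.0854
gripper_force: 2.4
```

```bash
python3 ang.py
```

```text
[138.3 117.5  25. ] 6.225 [0.54524153 0.05456481 0.13478847] [-3.7  1.6  2.3]
```

The stroke works and the mark is now at 138°. Repeating.

Request:
{"name": "carry_out", "arguments": {
  "increments": [1, -0.125, 0, 0, 0, 1, 0, 0, -0.321, 0, 1, 0.081, 0, 0, 0, 1, 0, 0, 0, 0, 1, 0, 0, 0.107, 0, 1, 0.013, 0, 0.107, 0, 1, 0.031, 0, 0.107, 0, 1, 0, 0, 0, 0]
}}

```text
time_s: 7.22
ee_pos: [0.5455, 0.0544, 0.1352]
eef_rot: [0.699, 0.715, 0.0, 0.0]
wrist_force: [-4.1, -0.3, 1.8]
finger_gap: 0.0854
gripper_force: 2.4
```

```bash
python3 ang.py
```

```text
[104.4 124.   25.6] 7.275 [0.54521272 0.0544169  0.13470987] [-4.6  0.8  1.9]
```

Request:
{"name": "carry_out", "arguments": {
  "increments": [1, -0.125, 0, 0, 0, 1, 0, 0, -0.321, 0, 1, 0.081, 0, 0, 0, 1, 0, 0, 0, 0, 1, 0, 0, 0.107, 0, 1, 0.013, 0, 0.107, 0, 1, 0.031, 0, 0.107, 0, 1, 0, 0, 0, 0]
}}

```text
time_s: 8.28
ee_pos: [0.5454, 0.0545, 0.1351]
eef_rot: [0.699, 0.715, 0.0, 0.0]
wrist_force: [-4.3, 1.2, 1.9]
finger_gap: 0.0853
gripper_force: 2.4
```

```bash
python3 ang.py
```

```text
[ 69.7 130.3  23.7] 8.325 [0.5452078  0.0545022  0.13471872] [-4.3  1.4  1.7]
```

Request:
{"name": "carry_out", "arguments": {
  "increments": [1, -0.125, 0, 0, 0, 1, 0, 0, -0.321, 0, 1, 0.081, 0, 0, 0, 1, 0, 0, 0, 0, 1, 0, 0, 0.107, 0, 1, 0.013, 0, 0.107, 0, 1, 0.031, 0, 0.107, 0, 1, 0, 0, 0, 0]
}}

```text
time_s: 9.32
ee_pos: [0.5454, 0.0544, 0.1352]
eef_rot: [0.699, 0.715, 0.0, 0.0]
wrist_force: [-4.3, 0.8, 3.0]
finger_gap: 0.0852
gripper_force: 2.3
```

```bash
python3 ang.py
```

```text
[ 34.8 126.5  24.8] 9.375 [0.54520067 0.05445397 0.13470361] [-5.  -0.5  1.8]
```

Request:
{"name": "carry_out", "arguments": {
  "increments": [1, -0.125, 0, 0, 0, 1, 0, 0, -0.321, 0, 1, 0.081, 0, 0, 0, 1, 0, 0, 0, 0, 1, 0, 0, 0.107, 0, 1, 0.013, 0, 0.107, 0, 1, 0.031, 0, 0.107, 0, 1, 0, 0, 0, 0]
}}

```text
time_s: 10.38
ee_pos: [0.5454, 0.0545, 0.1351]
eef_rot: [0.699, 0.715, 0.0, 0.0]
wrist_force: [-4.2, 0.2, 2.2]
finger_gap: 0.0849
gripper_force: 2.3
```

```bash
cat > pic.py <<'E'
import sys
from ang import *
a=mark();S=ctrl.get_state();print(np.round(a[:3],1),S["time_s"],S["ee_pos"],S["wrist_force"].round(1))
cv2.imwrite(sys.argv[1],cv2.resize(a[3]["img"][105:245,180:370][:,:,::-1],(800,590),interpolation=cv2.INTER_CUBIC))
E
python3 pic.py pics/a3.png
```

```text
[  1.7 115.9  25.2] 10.425 [0.54519813 0.05446346 0.13471219] [-4.   0.7  2.6]
```

View pics/a3.png

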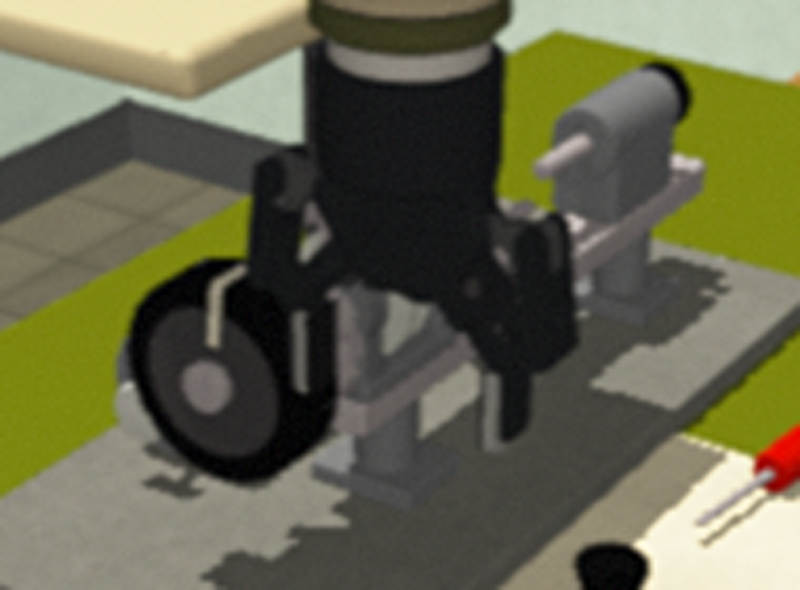

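The mark is at the top (218,285), within about 2°. Next I'll release gently, go up and move to the pin's y. The lamp leaves no room for the open tip from above, because the knuckle would reach it. So I'll press the pin with the underside of the knuckle step, just behind the finger.

Request:
{"name": "carry_out", "arguments": {
  "increments": [1, -0.02, 0, 0, 0, 1, -0.04, 0, 0, 0, 1, -0.15, 0, 0, 0, 1, -0.3, 0, 0, 0, 1, 0, 0, 0.55, 0, 1, 0, -0.36, 0, 0, 1, 0, -0.36, 0, 0, 1, 0, 0, 0, 0]
}}

```text
time_s: 11.42
ee_pos: [0.5067, -0.0007, 0.1759]
eef_rot: [0.7, 0.714, -0.0, 0.0]
wrist_force: [-0.3, 0.1, -1.0]
finger_gap: 0.0853
gripper_force: 0.0
```

Request:
{"name": "carry_out", "arguments": {
  "increments": [1, 0.1, 0, 0, 0, 1, 0.1, 0, 0, 0, 1, 0, 0, 0, 0]
}}

```text
time_s: 11.8
ee_pos: [0.5227, 0.0009, 0.1757]
eef_rot: [0.699, 0.715, 0.0, -0.0]
wrist_force: [0.5, -0.6, -0.5]
finger_gap: 0.0855
gripper_force: 0.0
```

```bash
python3 pic.py pics/a4.png
```

```text
[  2.8 121.2  23. ] 11.85 [0.52234361 0.00089304 0.17566152] [0.1 0.5 0.1]
```

View pics/a4.png

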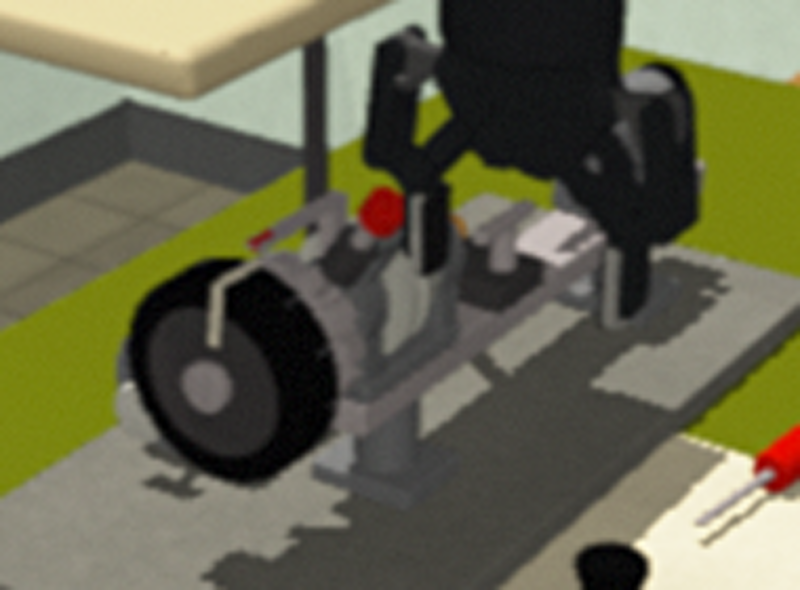

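The red head (380,212) lies directly under the knuckle's underside, with the finger just in front of it at (415,230). I'll descend gently.

Request:
{"name": "carry_out", "arguments": {
  "increments": [1, 0, 0, -0.05, 0, 1, 0, 0, 0, 0]
}}

```text
time_s: 12.1
ee_pos: [0.5219, 0.0005, 0.1718]
eef_rot: [0.699, 0.715, -0.0, -0.0]
wrist_force: [-0.0, -0.1, 0.9]
finger_gap: 0.0855
gripper_force: 0.0
```

Request:
{"name": "carry_out", "arguments": {
  "increments": [1, 0, 0, -0.03, 0, 1, 0, 0, 0, 0]
}}

```text
time_s: 12.35
ee_pos: [0.5221, 0.0004, 0.1697]
eef_rot: [0.699, 0.715, -0.0, -0.0]
wrist_force: [0.2, 0.1, -0.6]
finger_gap: 0.0856
gripper_force: 0.0
```

Request:
{"name": "carry_out", "arguments": {
  "increments": [1, 0, 0, -0.02, 0, 1, 0, 0, 0, 0]
}}

```text
time_s: 12.6
ee_pos: [0.5221, 0.0004, 0.1683]
eef_rot: [0.699, 0.715, -0.0, -0.0]
wrist_force: [0.7, -0.0, 0.6]
finger_gap: 0.0851
gripper_force: 0.0
```

Request:
{"name": "carry_out", "arguments": {
  "increments": [1, 0, 0, -0.02, 0, 1, 0, 0, 0, 0]
}}

```text
time_s: 12.85
ee_pos: [0.5221, 0.0004, 0.1668]
eef_rot: [0.699, 0.715, -0.0, -0.0]
wrist_force: [-0.3, -1.1, -0.0]
finger_gap: 0.0855
gripper_force: 0.0
```

Request:
{"name": "carry_out", "arguments": {
  "increments": [1, 0, 0, -0.02, 0, 1, 0, 0, 0, 0]
}}

```text
time_s: 13.1
ee_pos: [0.5221, 0.0004, 0.1653]
eef_rot: [0.699, 0.715, -0.0, -0.0]
wrist_force: [-0.1, -0.5, -1.0]
finger_gap: 0.0853
gripper_force: 0.0
```

Request:
{"name": "carry_out", "arguments": {
  "increments": [1, 0, 0, -0.02, 0, 1, 0, 0, 0, 0]
}}

```text
time_s: 13.35
ee_pos: [0.5221, 0.0004, 0.1637]
eef_rot: [0.699, 0.715, -0.0, -0.0]
wrist_force: [-0.2, -0.0, -0.3]
finger_gap: 0.0854
gripper_force: 0.0
```

Request:
{"name": "carry_out", "arguments": {
  "increments": [1, 0, 0, -0.02, 0, 1, 0, 0, 0, 0]
}}

```text
time_s: 13.6
ee_pos: [0.5221, 0.0004, 0.1623]
eef_rot: [0.699, 0.715, -0.0, -0.0]
wrist_force: [0.1, -0.3, -0.7]
finger_gap: 0.085
gripper_force: 0.0
```

Request:
{"name": "carry_out", "arguments": {
  "increments": [1, 0, 0, -0.02, 0, 1, 0, 0, 0, 0]
}}

```text
time_s: 13.85
ee_pos: [0.5221, 0.0004, 0.1608]
eef_rot: [0.699, 0.715, -0.0, -0.0]
wrist_force: [0.8, 1.1, 0.5]
finger_gap: 0.0853
gripper_force: 0.0
```

Request:
{"name": "carry_out", "arguments": {
  "increments": [1, 0, 0, -0.02, 0, 1, 0, 0, 0, 0]
}}

```text
time_s: 14.1
ee_pos: [0.5221, 0.0004, 0.1593]
eef_rot: [0.699, 0.715, -0.0, -0.0]
wrist_force: [0.0, -0.2, 0.1]
finger_gap: 0.0858
gripper_force: 0.0
```

Request:
{"name": "carry_out", "arguments": {
  "increments": [1, 0, 0, -0.02, 0, 1, 0, 0, 0, 0]
}}

```text
time_s: 14.35
ee_pos: [0.5223, 0.0004, 0.158]
eef_rot: [0.699, 0.715, 0.0, 0.0]
wrist_force: [-0.2, 0.2, 1.1]
finger_gap: 0.0855
gripper_force: 0.4
```

Request:
{"name": "carry_out", "arguments": {
  "increments": [1, 0, 0, -0.02, 0, 1, 0, 0, 0, 0]
}}

```text
time_s: 14.6
ee_pos: [0.5222, 0.0004, 0.1564]
eef_rot: [0.699, 0.715, 0.0, 0.0]
wrist_force: [-0.3, 0.6, 1.4]
finger_gap: 0.0853
gripper_force: 0.6
```

Request:
{"name": "carry_out", "arguments": {
  "increments": [1, 0, 0, -0.02, 0, 1, 0, 0, 0, 0]
}}

```text
time_s: 14.85
ee_pos: [0.5221, 0.0004, 0.1548]
eef_rot: [0.699, 0.715, -0.0, -0.0]
wrist_force: [-0.2, 0.2, 1.5]
finger_gap: 0.0856
gripper_force: 0.5
```

```bash
cat > red.py <<'E'
from ang import *
# red head centroid in the side picture, and what the model gives for pin travel t
for cam in("side","scene"):
    fr=ctrl.grab_frame(cam)
    q=[proj(fr,L2W(p,[-(91-t)*.5736,-44,135+(91-t)*.8192]))[0] for t in(0,5,9.5)]
    im=fr["img"].astype(int);u,v=q[1].astype(int)
    sub=im[v-12:v+12,u-12:u+12];m=(sub[...,0]>90)&(sub[...,1]<60)&(sub[...,2]<60)
    ys,xs=np.nonzero(m);print(cam,m.sum(),(xs.mean()+u-12).round(2),(ys.mean()+v-12).round(2),np.round(q,1).tolist())
E
python3 red.py; python3 pic.py pics/a5.png
```

```text
side 56 268.54 158.34 [[271.3, 155.2], [270.0, 156.9], [268.8, 158.4]]
scene 5 266.2 167.0 [[270.1, 167.6], [268.6, 168.3], [267.3, 169.0]]
[  2.8 121.2  23.5] 15.0 [5.22037731e-01 4.16358892e-04 1.54755579e-01] [-0.7 -0.3  0.9]
```

View pics/a5.png

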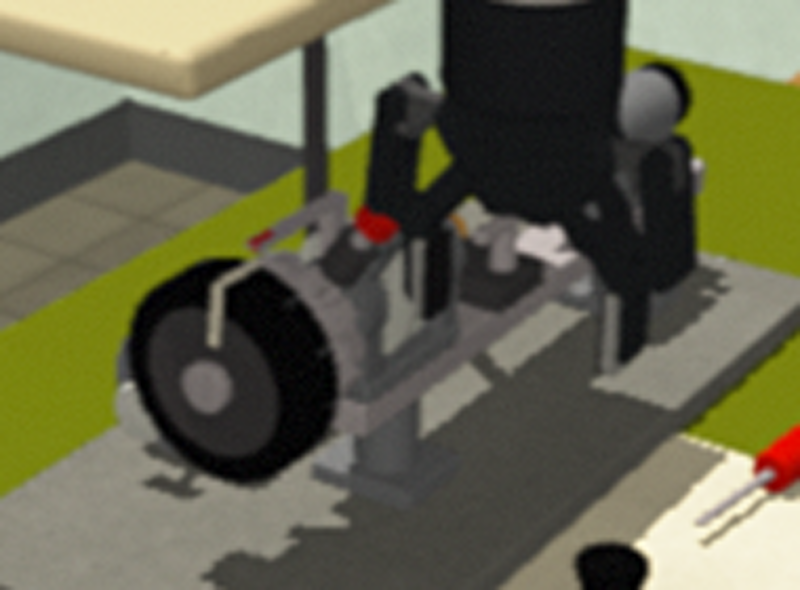

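The knuckle rests on the head (378,225) and the pin is yielding at about 1.5 N. I'll continue along the pin's axis.

Request:
{"name": "carry_out", "arguments": {
  "increments": [1, 0.01, 0, -0.015, 0, 1, 0.01, 0, -0.015, 0, 1, 0, 0, 0, 0]
}}

```text
time_s: 15.38
ee_pos: [0.5237, 0.0004, 0.1525]
eef_rot: [0.699, 0.715, -0.0, -0.0]
wrist_force: [0.2, -0.1, 0.9]
finger_gap: 0.0851
gripper_force: 0.4
```

Request:
{"name": "carry_out", "arguments": {
  "increments": [1, 0.01, 0, -0.015, 0, 1, 0.01, 0, -0.015, 0, 1, 0, 0, 0, 0]
}}

```text
time_s: 15.75
ee_pos: [0.5252, 0.0004, 0.1502]
eef_rot: [0.699, 0.715, -0.0, -0.0]
wrist_force: [-0.6, 0.0, 1.0]
finger_gap: 0.0853
gripper_force: 0.3
```

Request:
{"name": "carry_out", "arguments": {
  "increments": [1, 0.01, 0, -0.015, 0, 1, 0, 0, 0, 0]
}}

```text
time_s: 16.0
ee_pos: [0.526, 0.0004, 0.1493]
eef_rot: [0.699, 0.715, 0.0, 0.0]
wrist_force: [-0.4, 0.5, 0.8]
finger_gap: 0.0854
gripper_force: 1.1
```

```bash
python3 red.py;python3 ang.py
```

```text
side 56 266.55 160.34 [[271.3, 155.2], [270.0, 156.9], [268.8, 158.4]]
scene 1 264.0 170.0 [[270.1, 167.6], [268.6, 168.3], [267.3, 169.0]]
[356.3 119.1  24. ] 16.15 [5.25946120e-01 4.05766358e-04 1.49280214e-01] [-1.5 -0.1  2.3]
```

Request:
{"name": "carry_out", "arguments": {
  "increments": [1, 0.01, 0, -0.015, 0, 1, 0, 0, 0, 0]
}}

```text
time_s: 16.4
ee_pos: [0.5264, 0.0004, 0.1488]
eef_rot: [0.699, 0.715, -0.0, 0.0]
wrist_force: [-6.5, -0.3, 7.3]
finger_gap: 0.0856
gripper_force: 5.1
```

Request:
{"name": "carry_out", "arguments": {
  "increments": [1, 0.01, 0, -0.015, 0, 1, 0, 0, 0, 0]
}}

```text
time_s: 16.65
ee_pos: [0.5266, 0.0004, 0.1484]
eef_rot: [0.699, 0.715, -0.0, 0.0]
wrist_force: [-15.4, -0.5, 15.3]
finger_gap: 0.0857
gripper_force: 9.5
```

```bash
python3 red.py;python3 ang.py
```

```text
side 53 266.32 160.79 [[271.3, 155.2], [270.0, 156.9], [268.8, 158.4]]
scene 0 nan nan [[270.1, 167.6], [268.6, 168.3], [267.3, 169.0]]
[356.2 118.6  24.3] 16.8 [5.26676903e-01 3.98920396e-04 1.48429504e-01] [-13.4   0.5  15.7]red.py:8: RuntimeWarning: Mean of empty slice.
  ys,xs=np.nonzero(m);print(cam,m.sum(),(xs.mean()+u-12).round(2),(ys.mean()+v-12).round(2),np.round(q,1).tolist())
  ret = ret.dtype.type(ret / rcount)
```

There's a firm stop at about 20 N after roughly 9.7 mm of travel, and the wheel was pulled true, so the pin is home. I'll back off along the pin axis.

Request:
{"name": "carry_out", "arguments": {
  "increments": [1, -0.03, 0, 0.045, 0, 1, -0.1, 0, 0.15, 0, 1, -0.1, 0, 0.15, 0, 1, -0.5, 0, 0, 0, 1, -0.6, 0, 0, 0, 1, 0, 0, 0, 0]
}}

```text
time_s: 17.55
ee_pos: [0.4252, 0.0008, 0.1736]
eef_rot: [0.699, 0.715, -0.0, -0.0]
wrist_force: [-0.7, -0.8, 1.0]
finger_gap: 0.0854
gripper_force: 0.0
```

```bash
python3 red.py; python3 - <<'E'
from ang import *
a=mark();S=ctrl.get_state();print(np.round(a[:3],1),S["time_s"],S["ee_pos"],S["wrist_force"].round(1))
i=a[3]["img"];x=cv2.resize(i[135:225,190:290][:,:,::-1],(660,594),interpolation=cv2.INTER_CUBIC)
cv2.imwrite("pics/a6.png",x)
for t in(0,9.5):print(t,proj(a[3],L2W(p,[[-(98-t)*.5736,-44,135+(98-t)*.8192],[0,-18,189]])).round(1).tolist())
E
```

```text
side 105 267.97 158.56 [[271.3, 155.2], [270.0, 156.9], [268.8, 158.4]]
scene 23 267.17 169.43 [[270.1, 167.6], [268.6, 168.3], [267.3, 169.0]]
[356.3 117.5  24. ] 17.7 [4.28476382e-01 1.86462599e-04 1.73465725e-01] [0.6 0.4 0.4]
0 [[273.2, 152.8], [240.2, 163.6]]
9.5 [[270.6, 156.0], [240.2, 163.6]]
```

View pics/a6.png

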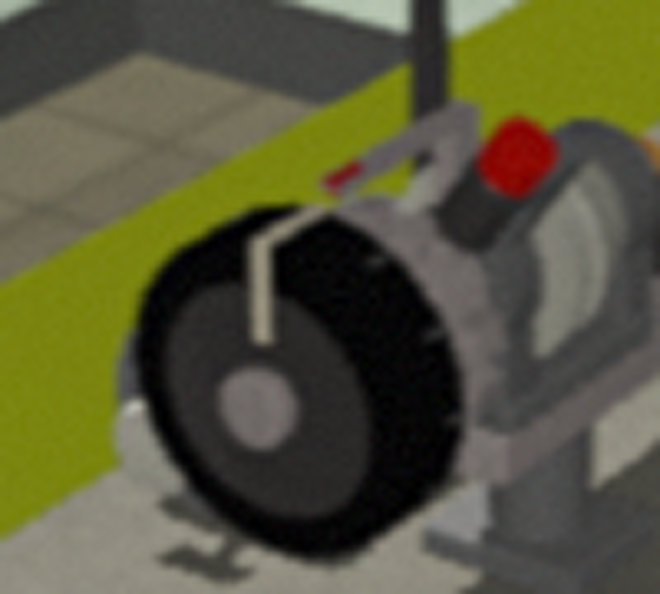

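The mark line (262,340→320,210) runs up to the red pointer tip (343,178), and the head sits low against its guide. I'll check pin travel against the first picture, then hand in if it agrees.

```bash
python3 - <<'E'
from ang import *
def c(im):
    s=im[140:175,255:290].astype(int);m=(s[...,0]>90)&(s[...,1]<60)&(s[...,2]<60);y,x=np.nonzero(m);return np.array([x.mean()+255,y.mean()+140])
d=c(ctrl.grab_frame("side")["img"])-c(F["side"]["img"]);t=np.linalg.norm(d)/np.linalg.norm([2.5,3.2])*9.5
print(d,t)
if t>8: print(ctrl.close_job())
E
```

```text
[-2.59301413  3.53905024] 10.263910070409786
the job is handed in; nothing more can be done
None
```

The job is handed in, with the zero mark at the top beside the pointer (measured within about 4°), the index pin fully home, and the arm backed off clear. I turned the wheel with light presses of the fingertip (up to about 13 N). The pin I pushed with the finger's knuckle instead, about 20 N at the stop, because the lamp left no room for the tip.

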